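# Seat the hex key in the hidden clamp screw and tighten it

### The arm

A 7-joint arm with a two-finger parallel gripper is mounted at the origin on a cart in front of the work surface, level with it; the furniture and walls round the work are solid. World frame = base frame: x ahead of the robot, y to its left, z up, the work surface at z = 0. Lengths are in mm, angles in rad, forces in N, time in s.
With the tool pointing down it reaches from about 400 to 875 mm from the base axis. Payload 4.4 kg.
Tool frame: the origin (TCP) lies where the fingers leave the gripper's body, on its centre line; the fingertips stand 73 mm ahead of it and the grasp point (between the pads) lies 54 mm ahead of it; z points along the fingers, y is the line along which they close (so a half turn about z gives the same grasp; the last joint's range is limited). The gripper opens to 85 mm and grips with 20 to 120 N. Pads are 22 mm wide; open, the fingers measure 114 mm over their backs; the gripper's body (76 mm by 85 mm) begins 54 mm behind the grasp point. The pads swing forward as they close: fully open they stand 13 mm farther back than shut.
Start: joints at [-1.309, 0.628, 0.038, 1.517, -0.027, 0.996, -0.02], TCP at [209.253, 615.41, 303.913] pointing down, gripper open.
Joint ranges: [-3.06, 3.06], [-0.37, 2.12], [-1.25, 1.32], [0.18, 2.47], [-1.1, 4.24], [0.23, 1.98], [-2.94, 2.94]. Speed limits (rad/s): [2.57, 2.57, 3.14, 3.14, 3.14, 3.14, 3.14].

### API

Orientations are given as [roll, pitch, yaw] about the fixed x, y, z axes, in that order (R = Rz(yaw) Ry(pitch) Rx(roll)).
In Python, from cell import ctrl gives the robot as it stands.
- The arm moves only by the tool send_rows, never from a script. Its argument "rows" is a list that holds one entry, the list of rows, each a list of 6 numbers: the shift along the tool's x, y, z in cm, then the turn, a rotation vector about the tool's x, y, z in rad. In form: [[[tx, ty, tz, wx, wy, wz], ...]]. A call has 1 to 10 rows; each row is the pose to reach, as a shift and turn from the pose commanded when the call began, along the tool's axes at that moment; what a row does not reach only later rows make up. A row lasts 1/10 s, in which the tool goes at most 50 mm and 8.59 degrees, less where a joint would pass 70% of its speed; a pose out of reach is approached as far as the arm can. A call with a gripper value outside its range is refused whole. "grip" is the closure in counts, from 0 (fully open) to 255 (shut), set as the call begins (left out, the last holds). The fingers move at their own pace and stop on an object; the grip force is fixed at half the most. Time passes only in rows, so rows that repeat a pose let the fingers close. It gives the time, the measured TCP pose, the force, the opening and the grip force at its end, in the units of the state.
- ctrl.read_state(): the state, without advancing time (a new reading comes with each control period).
- ctrl.get_image(name): name is "scene" or "side" or "wrist"; returns a dict with "pixels" (480x640x3 uint8, red, green, blue), "fx", "fy", "cx", "cy" (pixels), "extrinsics" (4x4, takes a point from camera to world coordinates); the wrist camera has in their place "mount" (4x4, takes a point from camera to tool coordinates, whose origin is the TCP and whose axes are the flange's). Camera axes: x right, y up, looking along -z (the intrinsics and any distortion apply to the point x, -y, -z); pixel columns grow to the right and rows downward; lengths in mm; the calibration is good to about 2 mm. The wrist camera is an equidistant fisheye: a pixel r from the principal point sees the ray r / f radians off the axis. A picture is of the moment at which its call begins: read the wrist's pose just before it. There is no depth.
- ctrl.finish_job(): hands the job in; it is judged then, once.
The state is a dict: "clock": time; "qpos": joint angles; "qd": joint speeds; "tau": joint torques, N m; "eef_pos": TCP position; "tool_rot": TCP orientation; "force": force on the tool from outside, world axes, zero at the start; "torque": the same for the moment, N m; "width": finger opening in mm; "gripper_force": force on a finger pad.
Only numpy, scipy, OpenCV 4.12 (cv2) and the standard library are available. Lean on these libraries where they do the work, as an engineer would, in place of code of your own. Each camera call takes 0.05 s, during which the arm holds its last target. There are 200 camera calls.

### The job

Take the T-handled hex key out of its wooden stand, put it down the bore of the bench clamp and, pressing only lightly, turn it until its end drops fully home in the hidden hex socket of the screw. Then tighten the screw clockwise until it comes up against its stop, without pressing or wrenching hard, and let go, leaving the key seated and upright in the screw. Leave the other things on the table alone.

Things in the scene. Friction and masses are not known exactly. Their poses are not given: they have to be found in the camera images.
- key: T-handled hex key, 320 g, upright in the stand. Origin at the centre of its lower end (the tip), z up. Dark steel hex shaft 22 mm across flats (two flats face +-x), 25 mm over corners, 84 mm long; then a round collar 40 mm wide, 5 mm thick (z 84 to 89 mm); then a black flat-sided grip 84 mm long (along x), 18 mm thick (y), 36 mm tall (z 89 to 125 mm), with 3 mm end caps
- key_grip (a point): middle of the key's grip, 110 mm above its tip, axes as the key's: pinch it from above across the 18 mm thickness (y)
- stand: fixed wooden block 70 x 70 x 92 mm tall with an upright through hole 30 mm wide in its middle; origin at the centre of its underside. The key hangs in it by its collar, its tip 8 mm above the table
- clamp: fixed grey steel bench clamp, its body 64 x 61 mm and 90 mm tall on a foot plate 64 x 118 mm (long along its y), a square steel bar 115 mm long held through its foot along its x. Origin at the centre of its underside, z up. More than 40 N between the key and the clamp with its screw (pressing or wrenching) counts as damage; 5 to 8 N is enough to feel with
- bore_mouth (a point): centre of the upright round bore at the clamp's top, 90 mm above the table; 26.6 mm wide, 3 mm chamfer at the mouth, 42 mm deep. At its bottom, 48 mm above the table, lies the flat face of the captive screw with the hex socket in it
- socket_floor (a point): centre of the floor of the screw's hex socket, 34 mm above the table: the key's tip rests here when fully home. The socket is 22.8 mm across flats, 14 mm deep. How its hexagon is turned at the start is random and told by nothing, this point's axes and the screw's joint included: find it by feel (it repeats every 60 degrees; the key drops in within about 4 degrees of it)
- screw (a joint): turn of the screw's shank in rad, grows clockwise seen from above; it starts somewhere between 0.1 and 0.4 and stops at 0.9 (tight). It turns stiffly (0.12 N m of friction), stays where it is left and does not sink as it turns. Its head with the socket winds up against the shank like a spring of 2 N m per rad, so the torque rises as it comes up tight
- bolt: bystander: steel hex bolt 67 mm tall standing on its head; origin at the centre of its underside
- nut: bystander: steel hex nut 34 x 30 x 16 mm; origin at the centre of its underside
- marker_pen: bystander: marker pen 130 x 17 x 19 mm; origin at the centre of its underside
- pliers: bystander: pliers 170 x 60 x 14 mm; origin at the centre of its underside
- disc_box: bystander: flat cardboard box 119 x 118 x 45 mm; origin at the centre of its underside
- tape_roll: bystander: roll of masking tape 102 mm wide, 24 mm tall; origin at the centre of its underside
Not all that is in view belongs to the job. What is shaped like the key but turquoise is not meant.

How it is judged (in metres and radians):
On the way, in this order (a step that is already met when the one before it is completed fails the run):
1. the key's end has dropped home in the screw's socket, before the screw is tight (z of key_tip in the frame of socket_floor below 0.004 m and horizontal distance between key_tip and socket_floor below 0.004 m and value of joint screw below 0.8 rad), for 0.1 s.
2. the screw has been turned clockwise up to its stop with the key in its socket (value of joint screw above 0.82 rad and z of key_tip in the frame of socket_floor below 0.006 m), for 0.1 s.
At the end, for the whole second after the job is handed in: the screw is turned at least to 0.82 rad (stop at 0.9); the key stands in its socket, tip within 4 mm of the socket's floor in height and within 4 mm of its centre sideways, tilted less than 0.1 rad, at rest (value of joint screw above 0.82 rad and z of key_tip in the frame of socket_floor below 0.004 m and horizontal distance between key_tip and socket_floor below 0.004 m and angle between key's own z axis and vertical below 0.1 rad and linear speed of key below 0.02 m/s); the robot touches nothing.
It fails at once if more than 40 N between the key and the clamp with its screw (contact force between key and clamp above 40 N).
It fails at once if a bystander is moved by more than 30 mm (distance of any of bolt, nut, marker_pen, pliers, disc_box, tape_roll from where it was at the start of the episode above 0.03 m).
It also fails if it takes over 56 s, if anything falls off the work surface, if the arm or the gripper's body presses on something with over 40 N, if the wrist force passes 120 N, or if a joint passes its speed limit or range.

## Working session

There is one attempt and no reset: what is moved stays moved. The work goes in short steps, Python scripts to look and compute and a tool call to move; the robot and the scene stay as the last step left them, time stands still between calls to the robot, and variables do not carry over. Pictures are saved under pics/ and viewed, at most 10 in all, crops included, and the job is handed in when it is done.

Besides the shell and the picture viewer there is one more tool, called after ">>>" as a command line: name --argument value ..., lists and objects as JSON in quotes. send_rows: Moves the arm, as the interface text tells. Its arguments: {"type":"object","properties":{"rows":{"type":"array","items":{"type":"array","items":{"type":"array","items":{"type":"number"}}}},"grip":{"type":"number"}},"required":["rows"]}

```bash
mkdir -p pics; ls
python3 - <<'E'
from cell import ctrl
import cv2
s=ctrl.read_state();print(s)
for n in("scene","side"):
    i=ctrl.get_image(n);cv2.imwrite(f"pics/{n}0.png",i["pixels"][:,:,::-1]);print(n,i["fx"],i["fy"],i["cx"],i["cy"],i["extrinsics"],[k for k in i])
i=ctrl.get_image("wrist");print({k:v for k,v in i.items() if k!="pixels"});cv2.imwrite("pics/wrist0.png",i["pixels"][:,:,::-1])
E
```

```text
pics
{'clock': 0.0, 'qpos': array([-1.30879936,  0.62934955,  0.03841914,  1.51835487, -0.02700378,
        0.99632007, -0.01999218]), 'qd': array([ 3.60306643e-04, -6.85774715e-04, -4.24204961e-04, -2.42454120e-05,
       -1.34969111e-03,  1.08536215e-03,  8.71520562e-04]), 'tau': array([-5.98485676e-04, -5.63403797e+01,  1.22636877e+00, -1.93437463e+01,
        1.10708011e-02,  1.06461765e-02, -2.51671042e-05]), 'eef_pos': array([209.07397759, 614.94288629, 302.99053041]), 'tool_rot': array([-3.13967803e+00,  8.77363111e-06,  2.81382022e+00]), 'force': array([ 0.39136568, -0.58904063, -0.25376626]), 'torque': array([-0.0239533 ,  0.04289699, -0.03636342]), 'gripper_force': 0.0, 'width': 85.42573090075895}
scene 580.8495608353326 580.8495608353326 328.9183654081975 236.1971902285362 [[ 5.52288942e-01  3.47510020e-01 -7.57768903e-01 -1.25184510e+02]
 [-8.33619114e-01  2.22047110e-01 -5.05741290e-01 -3.99977340e+02]
 [-7.48977102e-03  9.11005964e-01  4.12325159e-01  4.72957159e+02]
 [ 0.00000000e+00  0.00000000e+00  0.00000000e+00  1.00000000e+00]] ['pixels', 'fx', 'fy', 'cx', 'cy', '
[... 162 characters left out ...]
.93994659e-02  6.69067576e-01 -7.42948342e-01 -6.08208225e+02]
 [-1.54409001e-02  7.43200051e-01  6.68891070e-01  7.36890529e+02]
 [ 0.00000000e+00  0.00000000e+00  0.00000000e+00  1.00000000e+00]] ['pixels', 'fx', 'fy', 'cx', 'cy', 'extrinsics']
{'fx': 371.64829954431775, 'fy': 371.64829954431775, 'cx': 316.8164095720354, 'cy': 240.5841056578093, 'mount': array([[-1.06247168e-04,  9.60716701e-01,  2.77530916e-01,
         6.96318303e+01],
       [ 9.99999974e-01,  1.57689372e-04, -1.63036423e-04,
         1.23157314e-01],
       [-2.00395491e-04,  2.77530891e-01, -9.60716693e-01,
        -6.83660242e+01],
       [ 0.00000000e+00,  0.00000000e+00,  0.00000000e+00,
         1.00000000e+00]])}
```

View pics/scene0.png

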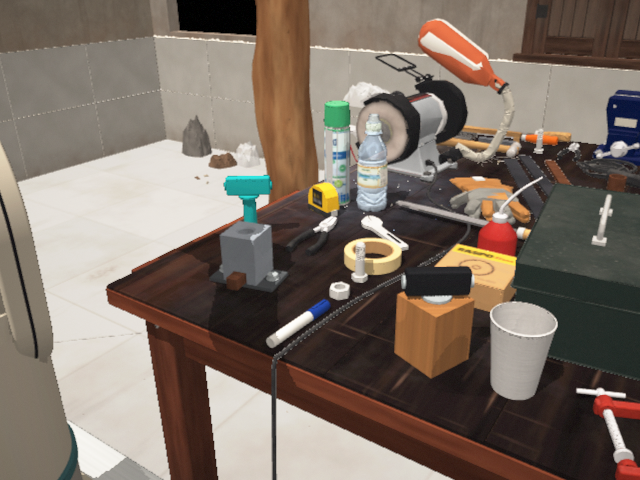

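View pics/side0.png

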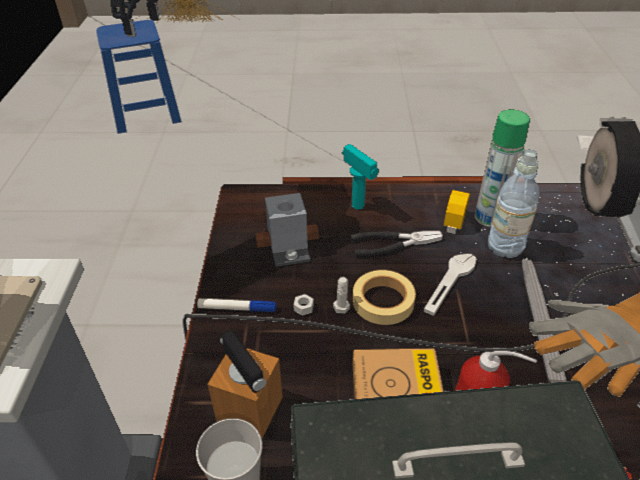

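The candidates for the key are the black T-grip in the wooden stand, scene (437,281) / side (244,362), and the turquoise one standing free, scene (248,190) / side (360,175). The black one fits the description. The clamp is at scene (247,250) / side (288,220). Next I'll enlarge all four areas.

Run:
```python
import cv2,numpy as np
a=cv2.imread("pics/scene0.png");b=cv2.imread("pics/side0.png")
def c(im,x,y):return cv2.resize(im[y:y+75,x:x+100],(400,300),interpolation=cv2.INTER_CUBIC)
o=np.vstack([np.hstack([c(a,385,255),c(b,195,325)]),np.hstack([c(a,200,215),c(b,240,190)])])
for i in range(0,800,40):
  cv2.line(o,(i,0),(i,4 if i%400 else 600),(0,255,255));cv2.line(o,(i,300),(i,304),(0,255,255))
for j in range(0,600,40):
  cv2.line(o,(0,j),(4,j),(0,255,255))
cv2.imwrite("pics/crop1.png",o)
```

```text
(no output)
```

View pics/crop1.png

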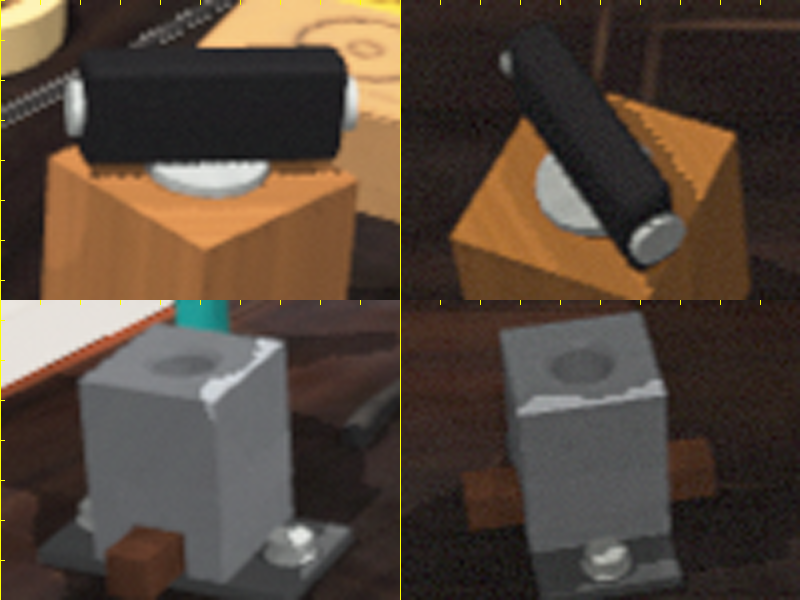

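The crop confirms it: the black grip with a steel collar hangs in the wooden stand, and the round bore is in the clamp top. I'll triangulate both.

```bash
cat > h.py <<'E'
import numpy as np
from cell import ctrl
from scipy.spatial.transform import Rotation as R
_c={}
def cam(n):
    if n not in _c:_c[n]=ctrl.get_image(n)
    return _c[n]
def ray(n,u,v):
    i=cam(n);E=i["extrinsics"];d=E[:3,:3]@np.array([(u-i["cx"])/i["fx"],-(v-i["cy"])/i["fy"],-1]);return E[:3,3],d/np.linalg.norm(d)
def plane(n,u,v,z):
    o,d=ray(n,u,v);return o+d*(z-o[2])/d[2]
def tri(*obs):
    A=0;b=0
    for o in obs:
        p,d=ray(*o);M=np.eye(3)-np.outer(d,d);A=A+M;b=b+M@p
    return np.linalg.solve(A,b)
E
python3 - <<'E'
from h import *
np.set_printoptions(precision=1,suppress=True)
L=tri(("scene",402.5,281.7),("side",221.7,340.5));Rr=tri(("scene",473.3,281),("side",259.5,384.2))
print(L,Rr,np.linalg.norm(L-Rr),(L+Rr)/2,np.arctan2(*(Rr-L)[1::-1]))
B=tri(("scene",247,231.7),("side",285.7,206.7));print("bore",B,plane("scene",247,231.7,90),plane("side",285.7,206.7,90))
print("turq top",tri(("scene",248,180),("side",360,160)),tri(("scene",227,184),("side",345,150)),tri(("scene",270,184),("side",375,172)))
s=ctrl.read_state();T=R.from_euler("xyz",s["tool_rot"]).as_matrix();print(T)
m=((L+Rr)/2);print(T.T@(m-s["eef_pos"]))
E
```

```text
[ 463.6 -119.3  115.9] [ 520.3 -189.3  113.8] 90.13268920127817 [ 492.  -154.3  114.8] -0.8903440268444138
bore [529.9 200.5  85.7] [521.5 192.2  90. ] [530.2 196.5  90. ]
turq top [664.3 309.5 114.2] [637.3 341.3 111.4] [691.4 279.8 105.5]
[[-0.9  0.3 -0. ]
 [ 0.3  0.9 -0. ]
 [-0.  -0.  -1. ]]
[-515.5 -637.3  189.2]
```

```bash
cat >> h.py <<'E'
def row(p,yaw,s=None):
    "shift cm, rotvec from the current tool pose to a tool-down pose at world p (mm)"
    s=s or ctrl.read_state();T=R.from_euler("xyz",s["tool_rot"])
    G=R.from_euler("xyz",[np.pi,0,yaw])
    return np.round(np.r_[T.inv().apply(np.array(p)-s["eef_pos"])/10,(T.inv()*G).as_rotvec()],3).tolist()
E
python3 - <<'E'
from h import *
print("cup rim",tri(("scene",522,323),("side",231,443)))
print("toolbox corner",tri(("scene",519,233),("side",293,405)))
for p,y in(((450,250,300),2.814),((492,-154,300),2.25)):print(row(p,y))
E
```

```text
cup rim [ 490.80875621 -260.78058128   93.71375662]
toolbox corner [ 567.06253408 -236.47233202  165.64029269]
[-34.559, -26.834, 0.382, -0.0, -0.0, -0.0]
[-51.543, -63.731, 0.397, -0.0, 0.0, 0.564]
```

>>> send_rows --rows '[[[-17.3, -13.4, 0.4, 0, 0, 0.15], [-34.6, -26.8, 0.4, 0, 0, 0.3], [-34.6, -26.8, 0.4, 0, 0, 0.4], [-34.6, -26.8, 0.4, 0, 0, 0.5], [-34.6, -26.8, 0.4, 0, 0, 0.56], [-34.6, -26.8, 0.4, 0, 0, 0.56], [-34.6, -26.8, 0.4, 0, 0, 0.56], [-36.5, -31, 0.4, 0, 0, 0.56], [-38.5, -35, 0.4, 0, 0, 0.56], [-41, -40, 0.4, 0, 0, 0.56]]]' --grip 60

```text
clock: 1.35
eef_pos: [450.9, 179.8, 300.3]
tool_rot: [3.14, 0.001, 2.254]
force: [1.5, 0.3, -0.2]
width: 65.2
gripper_force: 0.0
```

Run:
```python
from h import *
print(ctrl.read_state());print(row((492,-154,300),2.25))
```

```text
{'clock': 1.35, 'qpos': array([-0.59246245,  0.40669611,  0.21461089,  1.9737411 , -0.12083887,
        0.77185499,  0.37472532]), 'qd': array([ 0.94198418, -0.12897883,  0.05454001,  0.2390155 , -0.00611403,
       -0.11333173,  1.00082604]), 'tau': array([ -5.63090265, -40.46537519,   1.70278229, -15.46275258,
        -0.04387212,   0.35532466,  -1.0708572 ]), 'eef_pos': array([450.88718831, 179.76882482, 300.2745775 ]), 'tool_rot': array([3.14037720e+00, 5.36874319e-04, 2.25371757e+00]), 'force': array([ 1.48809116,  0.26041303, -0.1875002 ]), 'torque': array([-0.05911489, -0.0270952 ,  0.03410134]), 'gripper_force': 0.0, 'width': 65.19016858014895}
[-28.486, -17.874, 0.021, 0.001, 0.001, 0.004]
```

>>> send_rows --rows '[[[-14, -9, 0, 0, 0, 0], [-28, -17.5, 0, 0, 0, 0], [-28, -17.5, 0, 0, 0, 0], [-28, -17.5, 0, 0, 0, 0], [-28, -17.5, 0, 0, 0, 0], [-28, -17.5, 0, 0, 0, 0], [-28, -17.5, 0, 0, 0, 0], [-28, -17.5, 0, 0, 0, 0], [-28, -17.5, 0, 0, 0, 0], [-28, -17.5, 0, 0, 0, 0]]]'

```text
clock: 2.35
eef_pos: [490.8, -144.6, 300.0]
tool_rot: [3.141, -0.001, 2.256]
force: [-0.2, 0.2, 1.0]
width: 65.6
gripper_force: 0.0
```

```bash
cat >> h.py <<'E'
def wproj(P,s,i):
    T=R.from_euler("xyz",s["tool_rot"]);p=T.inv().apply(np.atleast_2d(P)-s["eef_pos"]);M=i["mount"]
    c=(p-M[:3,3])@M[:3,:3];v=np.c_[c[:,0],-c[:,1],-c[:,2]];r=np.hypot(v[:,0],v[:,1]);th=np.arctan2(r,v[:,2])
    return np.c_[i["cx"]+i["fx"]*th*v[:,0]/r,i["cy"]+i["fy"]*th*v[:,1]/r]
def wplane(u,v,z,s,i):
    T=R.from_euler("xyz",s["tool_rot"]);M=i["mount"];a=np.array([u-i["cx"],v-i["cy"]])/i["fx"];th=np.hypot(*a)
    d=np.r_[np.sin(th)*a/th,np.cos(th)];d=T.apply(M[:3,:3]@(d*[1,-1,-1]));o=s["eef_pos"]+T.apply(M[:3,3])
    return o+d*(z-o[2])/d[2]
E
python3 - <<'E'
from h import *
import cv2
s=ctrl.read_state();i=ctrl.get_image("wrist");cv2.imwrite("pics/w1.png",i["pixels"][:,:,::-1])
print(s["eef_pos"],s["tool_rot"],s["qpos"],wproj([492,-154,133],s,i),wproj([[463.6,-119.3,115],[520.3,-189.3,115]],s,i))
E
```

```text
[ 490.84491994 -144.58350823  299.95109153] [ 3.14120621e+00 -1.06772990e-03  2.25562060e+00] [ 0.06172985  0.44620382  0.24293961  1.90760623 -0.14576985  0.80526718
  1.06795498] [[308.28287944 255.09365576]] [[308.41242909 184.54195835]
 [308.71687912 304.4646843 ]]
```

View pics/w1.png

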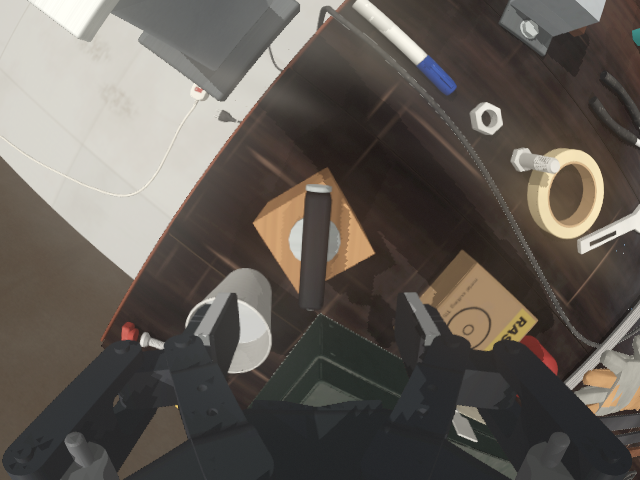

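The wrist view shows the grip running from (318,190) to (312,308). It sits slightly off the prediction and is turned a little.

Run:
```python
from h import *
s=ctrl.read_state();i=ctrl.get_image("wrist")
a=wplane(317.5,193,133,s,i);b=wplane(312,309,133,s,i);print(a,b,np.linalg.norm(a-b),(a+b)/2,np.arctan2(*(b-a)[1::-1])+np.pi)
# stand corners z=92
for u,v in((328,168),(254,220),(374,252)):print(wplane(u,v,92,s,i))
# dark grip mask, fit
import cv2
p=i["pixels"].astype(int)
for v in range(200,305,15):
    r=p[v,280:350].sum(1);d=np.where(r<200)[0]+280;print(v,d.min() if len(d) else None,d.max() if len(d) else None,len(d))
```

```text
[ 470.43600172 -117.62279064  133.        ] [ 519.24294721 -183.37158592  133.        ] 81.88419877896287 [ 494.83947447 -150.49718828  133.        ] 2.2093670287151674
[ 468.57264339 -102.87589923   92.        ]
[ 449.7430571  -169.34215916   92.        ]
[ 538.40544823 -130.25836895   92.        ]
200 305 349 22
215 304 329 14
230 303 328 13
245 302 327 10
260 301 325 10
275 280 349 33
290 280 349 53
```

Run:
```python
from h import *
print(row((494.5,-150.3,175),2.21))
```

```text
[-0.696, -0.105, 12.501, 0.0, -0.001, 0.046]
```

>>> send_rows --rows '[[[-0.7, -0.1, 2, 0, 0, 0.046], [-0.7, -0.1, 5, 0, 0, 0.046], [-0.7, -0.1, 8, 0, 0, 0.046], [-0.7, -0.1, 10, 0, 0, 0.046], [-0.7, -0.1, 11.5, 0, 0, 0.046], [-0.7, -0.1, 12.5, 0, 0, 0.046], [-0.7, -0.1, 12.5, 0, 0, 0.046], [-0.7, -0.1, 12.5, 0, 0, 0.046]]]'

```text
clock: 3.25
eef_pos: [494.9, -151.7, 175.5]
tool_rot: [3.141, 0.0, 2.209]
force: [0.7, -0.4, 1.1]
width: 65.4
gripper_force: 0.0
```

>>> send_rows --rows '[[[0, 0, 0, 0, 0, 0], [0, 0, 0, 0, 0, 0], [0, 0, 0, 0, 0, 0], [0, 0, 0, 0, 0, 0], [0, 0, 0, 0, 0, 0], [0, 0, 0, 0, 0, 0], [0, 0, 0, 0, 0, 0]]]' --grip 255

```text
clock: 3.95
eef_pos: [494.7, -152.2, 175.7]
tool_rot: [3.141, 0.001, 2.208]
force: [-1.6, 0.3, 6.1]
width: 17.4
gripper_force: 58.9
```

Run:
```python
from h import *
s=ctrl.read_state();print(s["eef_pos"],s["tool_rot"],s["force"],s["torque"],s["width"],s["gripper_force"])
```

```text
[ 494.71530077 -152.19533267  175.72037848] [3.14093553e+00 6.09191449e-04 2.20776558e+00] [-1.57790383  0.2514871   6.11177773] [0.06899999 0.23823312 0.05439365] 17.39731638130916 58.89363706111908
```

>>> send_rows --rows '[[[0, 0, -1, 0, 0, 0], [0, 0, -3, 0, 0, 0], [0, 0, -6, 0, 0, 0], [0, 0, -9, 0, 0, 0], [0, 0, -11.5, 0, 0, 0], [0, 0, -13, 0, 0, 0], [0, 0, -13, 0, 0, 0]]]'

```text
clock: 4.65
eef_pos: [495.2, -152.4, 307.1]
tool_rot: [3.139, 0.003, 2.208]
force: [0.5, -1.0, -3.3]
width: 17.1
gripper_force: 58.9
```

Run:
```python
from h import *
s=ctrl.read_state();print(s["eef_pos"],s["force"],s["torque"],s["width"]);print(row((586,116,305),2.208))
```

```text
[ 495.20942552 -152.37266335  307.14414622] [ 0.53064254 -0.99219926 -3.32521021] [-0.01346569 -0.03608871 -0.00345544] 17.147846809501317
[16.177, 23.259, 0.226, 0.003, 0.003, -0.0]
```

>>> send_rows --rows '[[[2, 3, 0, 0, 0, 0], [5, 7, 0, 0, 0, 0], [8, 11.5, 0, 0, 0, 0], [11, 16, 0, 0, 0, 0], [14, 20, 0, 0, 0, 0], [15.5, 22.3, 0, 0, 0, 0], [16.2, 23.2, 0, 0, 0, 0], [16.2, 23.2, 0, 0, 0, 0], [16.2, 23.2, 0, 0, 0, 0]]]'

```text
clock: 5.55
eef_pos: [583.8, 114.2, 304.0]
tool_rot: [-3.138, 0.0, 2.206]
force: [-0.4, -0.9, -3.9]
width: 17.0
gripper_force: 59.2
```

Run:
```python
from h import *
import cv2
s=ctrl.read_state();i=ctrl.get_image("wrist");cv2.imwrite("pics/w2.png",i["pixels"][:,:,::-1])
q=wproj([527,197,90],s,i)[0];print(s["eef_pos"],s["tool_rot"],s["qpos"][6],q)
u,v=(q-[100,75]).astype(int).clip(0);print(u,v)
c=cv2.resize(i["pixels"][v:v+150,u:u+200,::-1],None,fx=4,fy=4,interpolation=cv2.INTER_CUBIC);cv2.imwrite("pics/w2c.png",c)
```

```text
[583.8065692  114.20776944 304.03185412] [-3.13827889e+00  3.21123314e-04  2.20628370e+00] 0.5475456179407796 [321.5226191  96.0386457]
221 21
```

View pics/w2c.png

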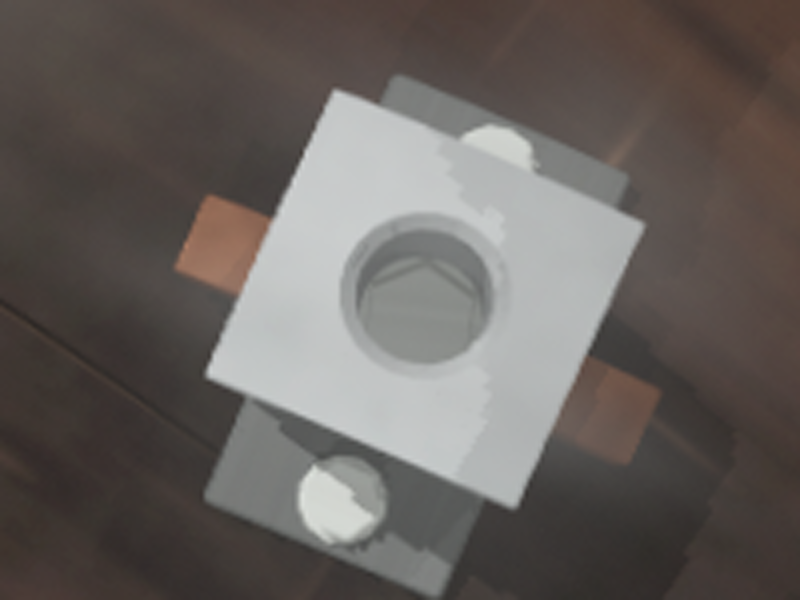

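The bore mouth is centred at crop (424,296), full image (327,95). At the bottom the hex socket edge shows a vertex at crop (425,262) and corners near (369,290) and (481,290). I'll use that as a hint and confirm it by feel.

Run:
```python
from h import *
s=ctrl.read_state();i=ctrl.get_image("wrist")
f=lambda x,y,z:wplane(221+x/4,21+y/4,z,s,i)
B=f(424,296,90);C=[f(*q,90) for q in((335,90),(643,225),(517,510),(207,378))];print("bore",B,"corners",np.mean(C,0),[np.linalg.norm(C[k]-C[k-1]).round(1) for k in range(4)])
print("dia",np.linalg.norm(f(340,296,90)-f(508,296,90)))
b=np.mean(C,0)
for q in((425,262),(369,290),(481,290)):
    p=f(*q,48);d=p[:2]-B[:2];print(p,np.hypot(*d),np.degrees(np.arctan2(d[1],d[0]))%60)
print("key vertex angle",np.degrees(s["tool_rot"][2]+np.pi/2)%60)
t=(B+b)/2;print(t)
a=R.from_euler("z",0)
print(row((t[0],t[1],305),2.206),row((t[0],t[1],262),2.206))
```

```text
bore [530.2321606  199.52614495  90.        ] corners [530.61706158 199.6809208   90.        ] [np.float64(60.8), np.float64(63.3), np.float64(60.5), np.float64(63.6)]
dia 31.38435745686696
[524.01440443 210.07896304  48.        ] 12.248365660382252 0.5067361324670543
[518.04614647 197.94783946  48.        ] 12.28779836652914 7.3797404267215825
[537.29306483 212.31177262  48.        ] 14.605774313788412 1.0901829016447309
key vertex angle 36.3303197401392
[530.42461109 199.60353287  90.        ]
[10.128, 0.772, -0.036, -0.002, 0.001, -0.002] [10.13, 0.78, 4.264, -0.002, 0.001, -0.002]
```

>>> send_rows --rows '[[[3, 0.2, 0, 0, 0, 0.1], [6, 0.5, 0, 0, 0, 0.2], [8.5, 0.7, 0, 0, 0, 0.3], [10.1, 0.8, 0, -0.002, 0, 0.35], [10.1, 0.8, 1.5, -0.002, 0, 0.35], [10.1, 0.8, 3, -0.002, 0, 0.35], [10.1, 0.8, 3, -0.002, 0, 0.35], [10.1, 0.8, 3, -0.002, 0, 0.35], [10.1, 0.8, 3, -0.002, 0, 0.35]]]'

```text
clock: 6.55
eef_pos: [531.7, 201.3, 275.9]
tool_rot: [3.138, -0.0, 1.856]
force: [0.3, 0.8, -3.8]
width: 17.4
gripper_force: 59.1
```

Run:
```python
from h import *
s=ctrl.read_state();print(s["eef_pos"],s["tool_rot"],s["force"],s["torque"],s["qpos"][6]);print(row((530.4,199.6,s["eef_pos"][2]),1.856))
```

```text
[531.70785721 201.30043358 275.94524352] [ 3.13811969e+00 -3.43200681e-04  1.85623013e+00] [ 0.30448232  0.76063492 -3.82331979] [ 0.01448474 -0.03670794 -0.06773885] 0.10749748089971459
[-0.126, -0.173, -0.001, 0.003, -0.0, 0.0]
```

>>> send_rows --rows '[[[-0.2, -0.17, 0.6, 0.003, 0, 0], [-0.2, -0.17, 1.2, 0.003, 0, 0], [-0.2, -0.17, 1.5, 0.003, 0, 0], [-0.2, -0.17, 1.8, 0.003, 0, 0], [-0.2, -0.17, 2.1, 0.003, 0, 0], [-0.2, -0.17, 2.4, 0.003, 0, 0], [-0.2, -0.17, 2.4, 0.003, 0, 0]]]'

```text
clock: 7.25
eef_pos: [529.5, 200.1, 250.4]
tool_rot: [-3.139, -0.001, 1.858]
force: [-0.9, 1.9, -3.5]
width: 16.9
gripper_force: 59.2
```

Run:
```python
from h import *
s=ctrl.read_state();T=R.from_euler("xyz",s["tool_rot"]);print(s["eef_pos"],s["tool_rot"],s["force"],s["torque"],T.inv().apply(s["force"]),T.inv().apply(s["torque"]))
```

```text
[529.52010967 200.13797533 250.3766271 ] [-3.13942958e+00 -8.12106146e-04  1.85821998e+00] [-0.93431639  1.89445252 -3.4780184 ] [ 0.38700874  0.29146925 -0.03757059] [ 2.07877432 -0.35141647  3.48047601] [0.16977165 0.45383958 0.03672687]
```

>>> send_rows --rows '[[[0.1, -0.03, 0.4, 0, 0, 0], [0.1, -0.03, 0.9, 0, 0, 0], [0.1, -0.03, 1.4, 0, 0, 0], [0.1, -0.03, 1.9, 0, 0, 0], [0.1, -0.03, 2.4, 0, 0, 0], [0.1, -0.03, 2.8, 0, 0, 0], [0.1, -0.03, 2.8, 0, 0, 0]]]'

```text
clock: 7.95
eef_pos: [529.1, 200.4, 222.3]
tool_rot: [-3.139, -0.0, 1.858]
force: [-0.7, 0.4, -3.6]
width: 17.1
gripper_force: 59.2
```

```bash
cat > f.py <<'E'
from h import *
s=ctrl.read_state();T=R.from_euler("xyz",s["tool_rot"]);np.set_printoptions(precision=3,suppress=True);print(s["clock"],s["eef_pos"],s["tool_rot"],"F",T.inv().apply(s["force"]),"M",T.inv().apply(s["torque"]),s["qpos"][6])
E
python3 f.py
```

```text
7.95 [529.149 200.443 222.294] [-3.139 -0.     1.858] F [ 0.612 -0.522  3.605] M [0.084 0.2   0.011] 0.13749043898926508
```

>>> send_rows --rows '[[[0, 0, 0.2, 0, 0, 0], [0, 0, 0.4, 0, 0, 0], [0, 0, 0.6, 0, 0, 0], [0, 0, 0.75, 0, 0, 0], [0, 0, 0.85, 0, 0, 0], [0, 0, 0.85, 0, 0, 0]]]'

```text
clock: 8.55
eef_pos: [529.5, 200.7, 215.3]
tool_rot: [-3.141, -0.001, 1.858]
force: [-2.0, 0.2, 3.3]
width: 16.9
gripper_force: 60.5
```

```bash
python3 f.py
```

```text
8.55 [529.542 200.696 215.318] [-3.141 -0.001  1.858] F [ 0.771 -1.829 -3.275] M [0.545 0.319 0.014] 0.14216624422062135
```

>>> send_rows --rows '[[[0, 0, 0, 0, 0, 0.03], [0, 0, 0, 0, 0, 0.06], [0, 0, 0, 0, 0, 0.09], [0, 0, 0, 0, 0, 0.12], [0, 0, 0, 0, 0, 0.12]]]'

```text
clock: 9.05
eef_pos: [529.5, 201.0, 215.1]
tool_rot: [-3.141, -0.001, 1.736]
force: [-3.4, 0.6, 5.6]
width: 17.2
gripper_force: 60.5
```

```bash
python3 f.py
```

```text
9.05 [529.523 201.    215.113] [-3.141 -0.001  1.736] F [ 1.127 -3.242 -5.549] M [ 0.535  0.493 -0.001] 0.05173647996418875
```

>>> send_rows --rows '[[[0, -0.05, -0.02, 0, 0, 0.02], [0, -0.05, -0.02, 0, 0, 0.04], [0, -0.05, -0.02, 0, 0, 0.06], [0, -0.05, -0.02, 0, 0, 0.08], [0, -0.05, -0.02, 0, 0, 0.08]]]'

```text
clock: 9.55
eef_pos: [528.8, 200.5, 214.2]
tool_rot: [-3.14, 0.0, 1.657]
force: [0.1, 2.1, -2.4]
width: 17.3
gripper_force: 59.5
```

```bash
python3 f.py
```

```text
9.55 [528.823 200.528 214.205] [-3.14   0.     1.657] F [2.075 0.251 2.357] M [-0.088  0.674  0.021] -0.007230856483890284
```

>>> send_rows --rows '[[[0, 0, 0, 0, 0, 0.02], [0, 0, 0, 0, 0, 0.04], [0, 0, 0, 0, 0, 0.06], [0, 0, 0, 0, 0, 0.06]]]'

```text
clock: 9.95
eef_pos: [528.8, 200.4, 214.4]
tool_rot: [-3.14, 0.0, 1.597]
force: [1.3, 0.9, -2.6]
width: 16.8
gripper_force: 59.1
```

```bash
python3 f.py
```

```text
9.95 [528.821 200.391 214.434] [-3.14   0.     1.597] F [0.892 1.341 2.564] M [-0.215  0.592 -0.056] -0.051756587766913636
```

It dropped in where the picture suggested. Next I'll ease it down.

>>> send_rows --rows '[[[0, 0, 0.15, 0, 0, 0], [0, 0, 0.3, 0, 0, 0], [0, 0, 0.45, 0, 0, 0], [0, 0, 0.45, 0, 0, 0]]]'

```text
clock: 10.35
eef_pos: [528.7, 200.5, 210.0]
tool_rot: [-3.14, 0.0, 1.598]
force: [-0.1, 2.3, -4.3]
width: 17.2
gripper_force: 59.2
```

```bash
python3 f.py
```

```text
10.35 [528.695 200.451 209.966] [-3.14   0.     1.598] F [2.348 0.004 4.256] M [-0.061  0.573 -0.012] -0.04806083043823376
```

>>> send_rows --rows '[[[0.05, 0, 0.2, 0, 0, 0], [0.08, 0, 0.4, 0, 0, 0], [0.08, 0, 0.6, 0, 0, 0], [0.08, 0, 0.75, 0, 0, 0], [0.08, 0, 0.88, 0, 0, 0], [0.08, 0, 0.88, 0, 0, 0]]]'

```text
clock: 10.95
eef_pos: [528.8, 201.0, 201.7]
tool_rot: [-3.14, 0.0, 1.598]
force: [-0.3, -0.7, 0.5]
width: 17.5
gripper_force: 59.9
```

```bash
python3 f.py
```

```text
10.95 [528.825 200.979 201.703] [-3.14   0.     1.598] F [-0.656 -0.329 -0.491] M [ 0.239 -0.112 -0.023] -0.04348897389573587
```

>>> send_rows --rows '[[[0, 0, 0, 0, 0, 0.04], [0, 0, 0, 0, 0, 0.08], [0, 0, 0, 0, 0, 0.12], [0, 0, 0, 0, 0, 0.16], [0, 0, 0, 0, 0, 0.2], [0, 0, 0, 0, 0, 0.24], [0, 0, 0, 0, 0, 0.28], [0, 0, 0, 0, 0, 0.32], [0, 0, 0, 0, 0, 0.32]]]'

```text
clock: 11.85
eef_pos: [529.0, 201.3, 201.7]
tool_rot: [-3.141, 0.0, 1.276]
force: [-0.6, 0.1, 5.2]
width: 17.2
gripper_force: 60.4
```

```bash
python3 f.py
```

```text
11.85 [528.974 201.31  201.652] [-3.141  0.     1.276] F [-0.072 -0.616 -5.161] M [ 0.325 -0.321 -0.118] -0.28060115204071473
```

>>> send_rows --rows '[[[0, 0, -0.03, 0, 0, 0.03], [0, 0, -0.03, 0, 0, 0.06], [0, 0, -0.03, 0, 0, 0.09], [0, 0, -0.03, 0, 0, 0.12], [0, 0, -0.03, 0, 0, 0.15], [0, 0, -0.03, 0, 0, 0.15]]]'

```text
clock: 12.45
eef_pos: [528.9, 201.3, 201.7]
tool_rot: [-3.141, 0.001, 1.127]
force: [-0.9, -0.9, 2.1]
width: 17.0
gripper_force: 60.0
```

```bash
python3 f.py
```

```text
12.45 [528.908 201.284 201.701] [-3.141  0.001  1.127] F [-1.179 -0.47  -2.087] M [ 0.039 -0.259 -0.123] -0.3915914438806033
```

>>> send_rows --rows '[[[0, 0, 0, 0, 0, 0.03], [0, 0, 0, 0, 0, 0.06], [0, 0, 0, 0, 0, 0.09], [0, 0, 0, 0, 0, 0.09]]]'

```text
clock: 12.85
eef_pos: [528.9, 201.3, 201.7]
tool_rot: [-3.141, 0.001, 1.037]
force: [1.0, -0.5, 1.4]
width: 17.6
gripper_force: 59.8
```

```bash
python3 f.py
```

```text
12.85 [528.889 201.309 201.698] [-3.141  0.001  1.037] F [ 0.033  1.087 -1.409] M [-0.005 -0.258 -0.116] -0.45866438087426065
```

>>> send_rows --rows '[[[0, 0, 0, 0, 0, 0.03], [0, 0, 0, 0, 0, 0.06], [0, 0, 0, 0, 0, 0.09], [0, 0, 0, 0, 0, 0.09]]]'

```text
clock: 13.25
eef_pos: [528.9, 201.3, 201.7]
tool_rot: [-3.141, 0.001, 0.947]
force: [-0.1, -0.3, 0.2]
width: 17.1
gripper_force: 59.8
```

```bash
python3 f.py
```

```text
13.25 [528.893 201.297 201.711] [-3.141  0.001  0.947] F [-0.325  0.062 -0.173] M [-0.211 -0.178 -0.123] -0.5260185369431184
```

>>> send_rows --rows '[[[0, 0, 0, 0, 0, 0.03], [0, 0, 0, 0, 0, 0.06], [0, 0, 0, 0, 0, 0.06]]]'

```text
clock: 13.55
eef_pos: [528.9, 201.3, 201.7]
tool_rot: [-3.141, 0.001, 0.887]
force: [0.4, -1.0, 0.3]
width: 17.3
gripper_force: 59.7
```

```bash
python3 f.py
```

```text
13.55 [528.863 201.285 201.694] [-3.141  0.001  0.887] F [-0.547  0.898 -0.302] M [-0.251 -0.162 -0.14 ] -0.5710740404944913
```

>>> send_rows --rows '[[[0, 0, 0.02, 0, 0, 0.03], [0, 0, 0.02, 0, 0, 0.06], [0, 0, 0.02, 0, 0, 0.06]]]'

```text
clock: 13.85
eef_pos: [528.9, 201.3, 201.7]
tool_rot: [-3.141, 0.001, 0.827]
force: [-0.4, -1.2, 1.8]
width: 17.1
gripper_force: 60.0
```

```bash
python3 f.py
```

```text
13.85 [528.897 201.295 201.669] [-3.141  0.001  0.827] F [-1.147  0.516 -1.767] M [-0.2   -0.296 -0.114] -0.6160375187021419
```

>>> send_rows --rows '[[[0, 0, 0, 0, 0, 0.03], [0, 0, 0, 0, 0, 0.06], [0, 0, 0, 0, 0, 0.06]]]'

```text
clock: 14.15
eef_pos: [528.9, 201.3, 201.6]
tool_rot: [-3.141, 0.001, 0.767]
force: [-0.9, -1.4, 2.9]
width: 17.1
gripper_force: 60.2
```

```bash
python3 f.py
```

```text
14.15 [528.895 201.296 201.638] [-3.141  0.001  0.767] F [-1.579  0.388 -2.879] M [-0.192 -0.319 -0.137] -0.6613131615582167
```

>>> send_rows --rows '[[[0, 0, 0, 0, 0, 0.03], [0, 0, 0, 0, 0, 0.05], [0, 0, 0, 0, 0, 0.05]]]'

```text
clock: 14.45
eef_pos: [528.9, 201.3, 201.6]
tool_rot: [-3.141, 0.001, 0.717]
force: [0.6, -1.8, 3.6]
width: 16.9
gripper_force: 60.3
```

```bash
python3 f.py
```

```text
14.45 [528.912 201.295 201.636] [-3.141  0.001  0.717] F [-0.704  1.786 -3.576] M [-0.224 -0.35  -0.084] -0.6988737418589012
```

>>> send_rows --rows '[[[0, 0, -0.02, 0, 0, 0.03], [0, 0, -0.02, 0, 0, 0.05], [0, 0, -0.02, 0, 0, 0.05]]]'

```text
clock: 14.75
eef_pos: [528.9, 201.3, 201.7]
tool_rot: [-3.141, 0.001, 0.667]
force: [0.3, -1.6, 1.9]
width: 16.8
gripper_force: 60.0
```

```bash
python3 f.py
```

```text
14.75 [528.917 201.296 201.699] [-3.141  0.001  0.667] F [-0.77   1.436 -1.916] M [-0.365 -0.238 -0.216] -0.7369256420640826
```

>>> send_rows --rows '[[[0, 0, -0.01, 0, 0, 0.02], [0, 0, -0.01, 0, 0, 0.03], [0, 0, -0.01, 0, 0, 0.03]]]'

```text
clock: 15.05
eef_pos: [528.9, 201.3, 201.7]
tool_rot: [-3.141, 0.001, 0.638]
force: [0.4, -1.2, 0.4]
width: 17.0
gripper_force: 59.6
```

```bash
python3 f.py; python3 f.py|tail -1
```

```text
15.05 [528.854 201.305 201.697] [-3.141  0.001  0.638] F [-0.421  1.175 -0.355] M [-0.441 -0.075 -0.192] -0.7595923169694374
15.05 [528.854 201.305 201.697] [-3.141  0.001  0.638] F [-0.421  1.175 -0.355] M [-0.441 -0.075 -0.192] -0.7595923169694374
```

>>> send_rows --rows '[[[0, 0, 0, 0, 0, 0.02], [0, 0, 0, 0, 0, 0.03], [0, 0, 0, 0, 0, 0.03]]]'

```text
clock: 15.35
eef_pos: [528.8, 201.3, 201.7]
tool_rot: [-3.141, 0.001, 0.608]
force: [0.8, -2.5, -0.4]
width: 16.8
gripper_force: 59.5
```

```bash
python3 f.py
```

```text
15.35 [528.826 201.32  201.711] [-3.141  0.001  0.608] F [-0.79   2.544  0.431] M [-0.544 -0.13  -0.334] -0.7824605932532374
```

The torque has climbed to 0.33 N m against 0.12 of friction, so the screw is at its stop. I'll unwind the spring part way, then open gently.

>>> send_rows --rows '[[[0, 0, 0, 0, 0, -0.03], [0, 0, 0, 0, 0, -0.06], [0, 0, 0, 0, 0, -0.09], [0, 0, 0, 0, 0, -0.12], [0, 0, 0, 0, 0, -0.12]]]'

```text
clock: 15.85
eef_pos: [528.8, 201.2, 201.7]
tool_rot: [-3.141, 0.001, 0.728]
force: [0.7, -1.3, -3.2]
width: 16.9
gripper_force: 59.3
```

```bash
python3 f.py
```

```text
15.85 [528.795 201.246 201.737] [-3.141  0.001  0.728] F [-0.377  1.462  3.171] M [-0.487 -0.059 -0.114] -0.690283401935494
```

>>> send_rows --rows '[[[0, 0, 0, 0, 0, 0], [0, 0, 0, 0, 0, 0], [0, 0, 0, 0, 0, 0], [0, 0, 0, 0, 0, 0], [0, 0, 0, 0, 0, 0], [0, 0, 0, 0, 0, 0], [0, 0, 0, 0, 0, 0]]]' --grip 100

```text
clock: 16.55
eef_pos: [528.8, 201.3, 201.9]
tool_rot: [-3.141, 0.001, 0.728]
force: [-0.4, -0.0, -0.5]
width: 51.8
gripper_force: 0.0
```

```bash
python3 f.py
```

```text
16.55 [528.825 201.342 201.87 ] [-3.141  0.001  0.728] F [-0.348 -0.263  0.461] M [-0.007  0.029 -0.021] -0.6909600807370015
```

Released with no forces left on the tool. I'll withdraw upward and check.

>>> send_rows --rows '[[[0, 0, -1, 0, 0, 0], [0, 0, -3, 0, 0, 0], [0, 0, -6, 0, 0, 0], [0, 0, -9, 0, 0, 0], [0, 0, -12, 0, 0, 0], [0, 0, -14, 0, 0, 0], [0, 0, -14, 0, 0, 0], [0, 0, -14, 0, 0, 0]]]'

```text
clock: 17.35
eef_pos: [528.8, 201.3, 342.2]
tool_rot: [-3.141, 0.0, 0.728]
force: [0.1, -0.1, -0.1]
width: 52.1
gripper_force: 0.0
```

```bash
python3 f.py
python3 - <<'E'
from h import *
import cv2
a=ctrl.get_image("scene")["pixels"][130:290,170:330,::-1];b=ctrl.get_image("side")["pixels"][130:290,220:380,::-1]
cv2.imwrite("pics/end.png",cv2.resize(np.hstack([a,b]),(800,400),interpolation=cv2.INTER_CUBIC))
E
```

```text
17.35 [528.831 201.334 342.249] [-3.141  0.     0.728] F [0.002 0.169 0.051] M [0.037 0.049 0.023] -0.8246096052533904
```

View pics/end.png

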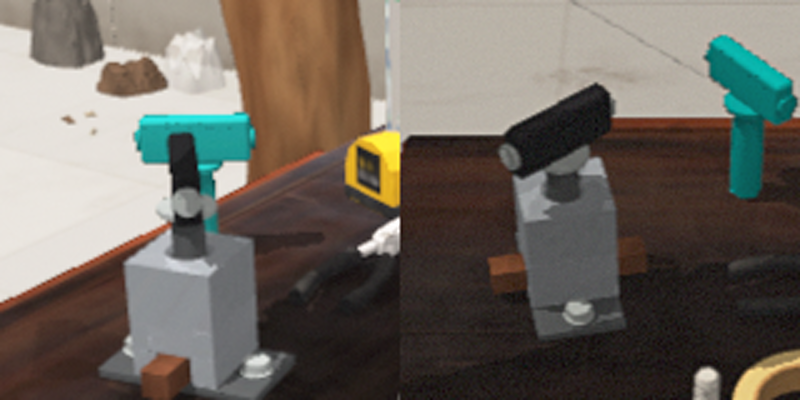

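Both views show the key upright in the clamp, left crop (185,200) and right crop (560,150), with about 28 mm of shaft showing. That is what a fully home key should show. The gripper is clear of it, so I'm handing in.

```bash
python3 -c "
from cell import ctrl
print(ctrl.finish_job())"
```

```text
the job is handed in; nothing more can be done
None
```

The key is home and upright in the screw, the screw is turned up to its stop by the feel of the torque, the gripper is clear, and the job is handed in at about 17.5 s; the hand-in gave no verdict.

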